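# Set the organiser's day dial and arm its reminder

### The arm

A 6-joint arm with a two-finger parallel gripper is mounted at the origin on the work surface. World frame = base frame: x ahead of the robot, y to its left, z up, the work surface at z = 0. Lengths are in mm, angles in rad, forces in N, time in s.
With the tool pointing down it reaches from about 350 to 775 mm from the base axis. Payload 7.3 kg.
Tool frame: the origin (TCP) lies at the very end of the fingers, on their centre line; the grasp point (between the pads) lies 19 mm behind it; z points along the fingers, y is the line along which they close (so a half turn about z gives the same grasp; the last joint's range is limited). The gripper opens to 92 mm and grips with 3 to 60 N. Pads are 19 mm wide; open, the fingers measure 130 mm over their backs; the gripper's body (75 mm by 190 mm) begins 47 mm behind the grasp point.
Start: joints at [1.17, 0.342, 1.524, -0, 1.275, -0.146], TCP at [132.311, 508.073, 226.741] pointing down, gripper open.
Joint ranges: [-2.53, 2.53], [-0.77, 2.02], [0.04, 2.7], [-1, 4.14], [0.28, 2.66], [-3.11, 3.11]. Speed limits (rad/s): [2.57, 2.57, 3.14, 3.14, 3.14, 3.14].

### API

Orientations are given as [roll, pitch, yaw] about the fixed x, y, z axes, in that order (R = Rz(yaw) Ry(pitch) Rx(roll)).
In Python, from plant import get_obs, capture, close_job gives the robot as it stands. The module is installed in compiled form; this text tells all that it offers.
- The arm moves only by the shell command python3 -m handwheel 'ROWS'. ROWS is JSON, a list of rows, each a list of 3 entries, a list of its own where there are three numbers: the turn, a rotation vector about the tool's x, y, z in degrees, then the shift along the tool's x, y, z in m, then the opening, from 0 (shut) to 1 (fully open). A call has 1 to 12 rows; each row is the pose to reach, as a shift and turn from the pose commanded when the call began, along the tool's axes at that moment; what a row does not reach only later rows make up. A row lasts 1/10 s, in which the tool goes at most 50 mm and 8.59 degrees, less where a joint would pass 70% of its speed; a pose out of reach is approached as far as the arm can. A call with a gripper value outside its range is refused whole. The fingers move at their own pace and stop on an object; the grip force is fixed at half the most. Time passes only in rows, so rows that repeat a pose let the fingers close. It gives the time, the measured TCP pose, the force, the opening and the grip force at its end, in the units of the state.
- get_obs(): the state, without advancing time (a new reading comes with each control period).
- capture(name): name is "scene" or "top" or "wrist"; returns a dict with "image" (400x640x3 uint8, red, green, blue), "depth" (400x640 float32, mm along the optical axis (not along the pixel's ray), 0 where there is no reading), "fx", "fy", "cx", "cy" (pixels), "camera_from_world" (4x4, takes a point from world to camera coordinates). Camera axes: x right, y down, z forward; pixel columns grow to the right and rows downward; lengths in mm; the calibration is good to about 2 mm. A picture is of the moment at which its call begins.
- close_job(): hands the job in; it is judged then, once.
The state is a dict: "time": time; "joint_positions": joint angles; "dq": joint speeds; "tau": joint torques, N m; "tool_pos": TCP position; "tcp_rot": TCP orientation; "contact_force": force on the tool from outside, world axes, zero at the start; "moment": the same for the moment, N m; "grip_width": finger opening in mm; "finger_force": force on a finger pad.
Only numpy, scipy, OpenCV 4.12 (cv2) and the standard library are available. Lean on these libraries where they do the work, as an engineer would, in place of code of your own. Each camera call takes 0.05 s, during which the arm holds its last target. There are 200 camera calls.

### The job

Push the fin on the pink organiser's dial with a fingertip or the outside of the fingers, turning the dial until its index line lines up with the long scale line that has the raised tab, and let it stand still there. Then press the round button on the organiser fully down to arm the reminder, and let it come back up with the dial still lined up. Do not press the button before the dial is set, do not pinch the fin, do not turn the scale collar, do not lift or shove the organiser, and leave the things around it where they are.

Things in the scene. Friction and masses are not known exactly. Their poses are not given: they have to be found in the camera images.
- organiser: pink plastic organiser, a loose slab of roughly 0.9 kg, 170 (its x) x 260 (its y) x 36 mm high, origin at the centre of its underside, z up. The dial is at its -y end; at its +y end are three flat lids (up to 4 mm proud) and, at the corner nearest the robot, the round button
- dial_axis (a point): point on the dial's turning axis (vertical) at the level of the dial's flat top, 46 mm above the table; 40 mm from the organiser's origin along its -y. The dial is a flat disc of 58 mm radius, carrying one upright radial fin. Around it, flush-mounted lower down, is the white scale collar, radius 76 mm, top 39 mm above the table
- index_line (a point): outer end of the dial's dark index line, on the dial's rim 58 mm from the axis, level with the dial's top, 46 mm above the table. The fin lies on the same radius as this line, on the same side of the axis
- target_line (a point): where the index line's outer end must come: the point on the radius of the collar's long target line, 58 mm from the axis, 46 mm above the table. The target line is the longest and thickest on the collar (15 x 3 mm; the others are 5 to 8 mm long, every 10 degrees) and ends at a raised white tab 14 mm wide on the collar's outer edge, 72 to 84 mm from the axis, top 43 mm above the table
- dial (a joint): angle of the dial on the organiser, rad, growing counter-clockwise seen from above; 0 when the index points along the organiser's -x; range -3 to 3. It turns with light friction (about 0.05 N m) and stays where it is left. At the start the index is always 0.7 to 2.7 rad counter-clockwise of the target, so the short way is clockwise
- collar (a joint): angle of the scale collar, same zero and sense as the dial: the index is on the target line when both angles are equal. The collar is stiff (1.5 N m) and is to be left alone
- fin_left: one half of the dial's upright fin, split lengthwise. The whole fin is 8 mm thick, 28 mm long (19 to 47 mm from the dial's axis, along the index line's radius) and 22 mm high, standing on the dial's top (46 to 68 mm above the table). This half is the one on the clockwise side, seen from above. Origin: on the fin's mid-plane, half-way along, at its foot; its x axis points from the index line to the dial's axis
- fin_right: the other half of the fin, on the counter-clockwise side: pushing its outer face turns the dial clockwise. Same origin and axes as fin_left
- set_button_top (a point): centre of the top of the round press button, 28 mm across, in a housing on the organiser's top; it is pressed straight down
- set_button (a joint): how far the button is pressed, m: 0 up, 0.006 fully down, springs back; fully down takes about 5 N
- earring_stand: white ceramic earring stand with two cross bars, 194 mm high, foot 100 mm across, origin under its centre; fixed
- watch_box: stainless watch box with a glass window, 160 (its x) x 240 (its y) x 78 mm high, lying with its length away from the robot, origin under its centre; fixed
- hair_claw: tortoiseshell hair claw, 75 x 44 x 40 mm, loose, resting on the organiser's lids (its underside 40 mm above the table); origin under its centre
- comb: wooden comb, 150 x 37 x 7 mm, loose, lying on the table beside the dial end of the organiser; origin under its centre
- ring_dish: white ceramic ring dish, 80 mm across, 28 mm high, loose, on the table behind the organiser; origin under its centre
- cream_jar: white jar, 60 mm across, 60 mm high, loose, at the back of the table; origin under its centre
- perfume: amber bottle, 44 mm across, 110 mm high, loose, at the back of the table; origin under its centre

How it is judged:
By the outcome, as a careful person would: the job done as asked, in the order asked, and still so for the second after the job is handed in, with the robot touching nothing.
It also fails if it takes over 61 s, if anything falls off the work surface, if the arm or the gripper's body presses on something with over 40 N, if the wrist force passes 120 N, or if a joint passes its speed limit or range.

## Working session

There is one attempt and no reset: what is moved stays moved. The work goes in short steps, Python scripts to look and compute and a shell command to move; the robot and the scene stay as the last step left them, time stands still between calls to the robot, and variables do not carry over. Pictures are saved under pics/ and viewed, at most 10 in all, crops included, and the job is handed in when it is done.

```bash
mkdir -p pics; cat > h.py <<'E'
import numpy as np,cv2
from plant import get_obs,capture
def cap(n):
    c=capture(n); np.savez(f'{n}.npz',**c); return c
def world(c,u,v):
    d=float(np.median(c['depth'][v-1:v+2,u-1:u+2])); p=np.array([(u-c['cx'])/c['fx']*d,(v-c['cy'])/c['fy']*d,d,1])
    return (np.linalg.inv(c['camera_from_world'])@p)[:3]
def onz(c,u,v,z):
    T=np.linalg.inv(c['camera_from_world']); r=T[:3,:3]@[(u-c['cx'])/c['fx'],(v-c['cy'])/c['fy'],1]
    return T[:3,3]+r*(z-T[2,3])/r[2]
def proj(c,p):
    q=c['camera_from_world']@np.r_[p,1]; return np.array([q[0]/q[2]*c['fx']+c['cx'],q[1]/q[2]*c['fy']+c['cy']])
E
python3 - <<'E'
from h import *
for n in('top','scene'):
    c=cap(n); cv2.imwrite(f'pics/{n}0.png',c['image'][...,::-1]); print(n,c['fx'],c['camera_from_world'].round(3).tolist())
o=get_obs(); print(o)
E
```

```text
top 361.6083767523734 [[0.018, -1.0, 0.02, -44.297], [-0.986, -0.022, -0.167, 621.767], [0.167, -0.017, -0.986, 1028.932], [0.0, 0.0, 0.0, 1.0]]
scene 449.32513593347164 [[0.16, 0.987, 0.009, -97.513], [0.65, -0.099, -0.754, -359.07], [-0.743, 0.127, -0.657, 1916.102], [0.0, 0.0, 0.0, 1.0]]
{'time': 0.1, 'joint_positions': array([ 1.17001560e+00,  3.42645425e-01,  1.52492586e+00, -3.74035138e-05,
        1.27537001e+00, -1.45998722e-01]), 'dq': array([-0.00023507, -0.00177008, -0.00056406,  0.00084084,  0.00122714,
       -0.0015672 ]), 'tau': array([ 2.04628821e-03, -4.32001019e+01, -2.44694853e+01,  7.18493946e-02,
        5.25889895e-02, -1.66159992e-05]), 'tool_pos': array([132.16596585, 507.72203362, 226.11688069]), 'tcp_rot': array([-3.14025316e+00, -1.60812286e-04,  2.88682145e+00]), 'contact_force': array([-0.18348428, -0.85212813,  0.72834131]), 'moment': array([ 0.03793312,  0.00685233, -0.00449503]), 'finger_force': 0.0, 'grip_width': 92.01048032518825}
```

View pics/top0.png

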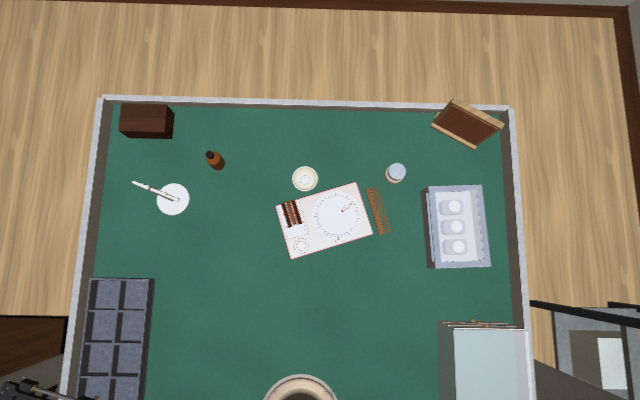

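View pics/scene0.png

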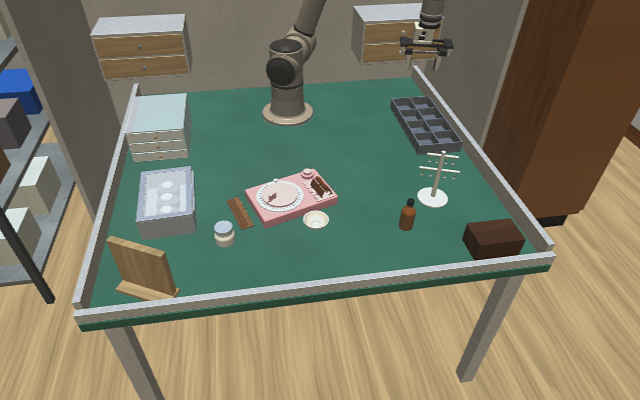

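The top view shows the organiser around (325,220), with the dial at (337,215), the fin near (348,208), the button near (301,245) and the hair claw at (291,213). I'll zoom in on both views.

```bash
python3 - <<'E'
from h import *
t=dict(np.load('top.npz')); s=dict(np.load('scene.npz'))
a=cv2.resize(t['image'][170:270,260:400,::-1],None,fx=5,fy=5,interpolation=cv2.INTER_CUBIC)
cv2.imwrite('pics/top0c.png',a)
for n,(u,v) in dict(dial=(337,215),btn=(301,245),corner_nr=(291,258),dr=(372,234),fr=(357,183),fl=(277,206)).items(): print(n,world(t,u,v).round(1),onz(t,u,v,40).round(1))
E
```

```text
dial [575.5 -96.   44.9] [576.1 -96.4  40. ]
btn [483.9   9.1  56.8] [484.5   9.5  40. ]
corner_nr [446.1  38.3  30.7] [446.   37.9  40. ]
dr [ 524.  -208.2    1.9] [ 521.2 -201.6   40. ]
fr [ 6.845e+02 -1.621e+02 -2.000e-01] [ 675.8 -156.7   40. ]
fl [600.1  84.9  36.7] [599.6  84.6  40. ]
```

View pics/top0c.png

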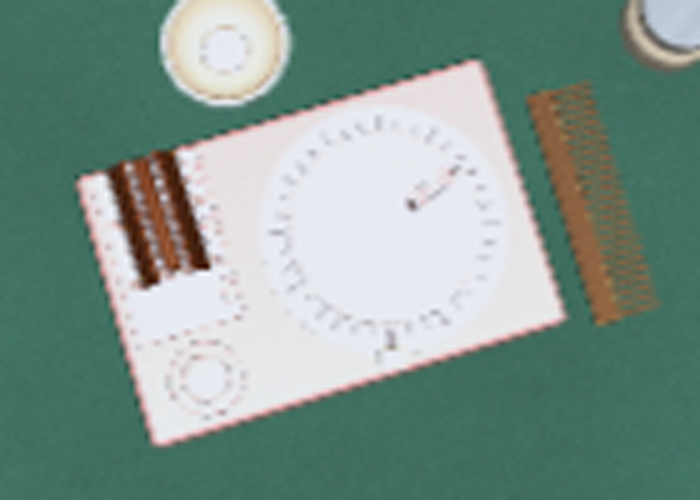

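The crop puts the dial axis near (336,216). The fin points up and right, the tab is at about (338,239), straight below the axis, and the button is at about (301,246). So the dial needs roughly 120° clockwise. I'll move above it with the fingers shut and the tool's x axis along the fin's radius.

```bash
python3 -m handwheel '[[[0,0,8],[-0.04,-0.03,-0.01],0],[[0,0,16],[-0.08,-0.06,-0.02],0],[[0,0,24],[-0.12,-0.09,-0.03],0],[[0,0,32],[-0.16,-0.12,-0.04],0],[[0,0,38],[-0.2,-0.16,-0.05],0],[[0,0,38],[-0.24,-0.19,-0.06],0],[[0,0,38],[-0.28,-0.22,-0.07],0],[[0,0,38],[-0.32,-0.25,-0.08],0],[[0,0,38],[-0.36,-0.28,-0.08],0],[[0,0,38],[-0.39,-0.31,-0.08],0],[[0,0,38],[-0.41,-0.33,-0.08],0],[[0,0,38],[-0.41,-0.33,-0.08],0]]'
python3 - <<'E'
from h import *
o=get_obs();print(o['tool_pos'],o['tcp_rot'])
E
```

```text
time: 1.3
tool_pos: [447.5, 82.0, 306.0]
tcp_rot: [-3.14, 0.0, 2.219]
contact_force: [-0.6, 0.4, 0.5]
grip_width: 2.0
finger_force: 0.0
[447.49383515  81.98219579 305.97180184] [-3.14031946e+00  4.00684041e-04  2.21851593e+00]
```

```bash
python3 - <<'E'
from h import *
c=cap('wrist'); T=np.linalg.inv(c['camera_from_world']); print(T.round(2),c['fx'])
for p in [(576,-96,46),(484,9,57),(600,85,40),(521,-201,40),(676,-157,40),(446,38,40)]: print(proj(c,p).round())
E
```

```text
[[ 8.0000e-01  5.7000e-01  1.9000e-01  3.9633e+02]
 [ 6.0000e-01 -7.6000e-01 -2.5000e-01  1.4914e+02]
 [-0.0000e+00  3.1000e-01 -9.5000e-01  4.6381e+02]
 [ 0.0000e+00  0.0000e+00  0.0000e+00  1.0000e+00]] 281.15584640521627
[318. 287.]
[311. 215.]
[397. 217.]
[259. 308.]
[341. 334.]
[303. 184.]
```

```bash
python3 -m handwheel '[[[0,0,0],[-0.04,0,0.02],0],[[0,0,0],[-0.08,0,0.04],0],[[0,0,0],[-0.12,0,0.06],0],[[0,0,0],[-0.15,0,0.08],0],[[0,0,0],[-0.15,0,0.08],0],[[0,0,0],[-0.15,0,0.08],0]]'
python3 - <<'E'
from h import *
c=cap('wrist')
u=[proj(c,p) for p in [(600,85,40),(521,-201,40),(676,-157,40),(446,38,40)]];print(np.round(u))
u=np.array(u);x0,y0=np.clip((u.min(0)-10).astype(int),0,None);x1,y1=np.minimum((u.max(0)+10).astype(int),[640,400])
f=min(800/(x1-x0),600/(y1-y0)); f=min(f,4); print(x0,y0,f)
cv2.imwrite('pics/w1.png',cv2.resize(c['image'][y0:y1,x0:x1,::-1],None,fx=f,fy=f,interpolation=cv2.INTER_CUBIC))
E
```

```text
time: 1.95
tool_pos: [536.4, -32.7, 226.1]
tcp_rot: [-3.141, -0.002, 2.224]
contact_force: [0.1, 0.4, 1.4]
grip_width: 0.4
finger_force: 0.0
[[423. 130.]
 [238. 262.]
 [345. 298.]
 [295.  80.]]
228 69 2.5210084033613445
```

View pics/w1.png

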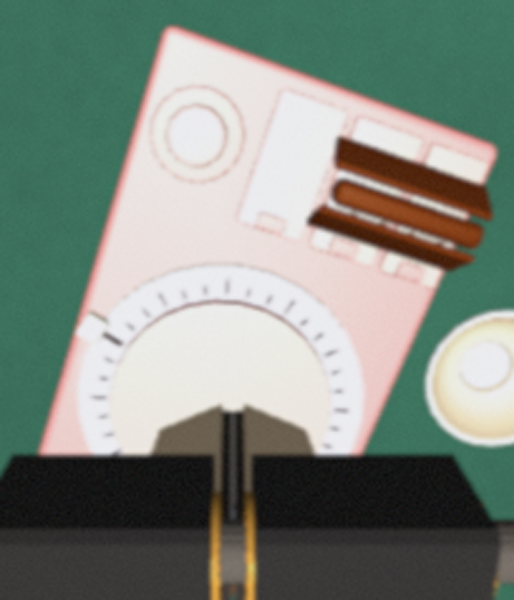

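The wrist view shows the target line at crop (113,338), the tab at (93,327) and the button at (197,134). The collar arc runs through (78,400), (222,263) and (363,410). The fin is hidden behind the gripper.

```bash
cat > loc.py <<'E'
from h import *
from scipy.optimize import least_squares
c=dict(np.load('wrist.npz'));t=dict(np.load('top.npz'))
W=lambda x,y,z:onz(c,228+x/2.521,69+y/2.521,z)
P=lambda x,y,z:onz(t,260+x/5,170+y/5,z)
print('target line',W(113,338,39)[:2],'tab',W(93,327,43)[:2],'tab top',P(390,340,39)[:2])
print('button',W(197,134,57)[:2],P(206,379,57)[:2],world(c,306,122))
A=np.array([W(x,y,39)[:2] for x,y in[(78,400),(222,263),(363,410)]])
B=np.array([W(x,y,46)[:2] for x,y in[(111,395),(222,303),(334,400)]])
f=lambda a:np.r_[np.hypot(*(A-a).T)-76,np.hypot(*(B-a).T)-58]
s=least_squares(f,[576,-96]);print('axis',s.x,s.fun.round(1))
k=[P(80,180,36),P(155,445,36),P(565,318,36),P(482,60,36)];k=np.array(k)[:,:2]
o=k.mean(0);v=(k[0]+k[1]-k[2]-k[3]);v/=np.hypot(*v);print('org',o,'ydir',v,'axis',o-40*v)
for n,a in(('line',W(113,338,39)[:2]),('tab',W(93,327,43)[:2]),('linetop',P(390,340,39)[:2]),('fin',P(460,170,46)[:2]),('fintip',P(410,204,46)[:2]),('dm',P(382,230,39)[:2])): d=a-s.x;print(n,a,np.degrees(np.arctan2(d[1],d[0])),np.hypot(*d))
E
python3 loc.py
python3 - <<'E'
# fin from top depth
from h import *
t=dict(np.load('top.npz'));T=np.linalg.inv(t['camera_from_world'])
v,u=np.mgrid[180:260,300:380];d=t['depth'][180:260,300:380]
p=np.stack([(u-t['cx'])/t['fx']*d,(v-t['cy'])/t['fy']*d,d,np.ones_like(d)],-1)@T.T
m=(p[...,2]>54)&(p[...,2]<75)&(np.hypot(p[...,0]-576,p[...,1]+96)<60);q=p[m][:,:3];print(q.round(0).tolist())
E
```

```text
target line [ 509.95882487 -100.40119747] tab [ 498.2483986  -100.13189283] tab top [ 507.37799729 -100.08171569]
button [483.6928776    9.33519143] [481.5560888    8.46537273] [483.47117127   9.4757335   58.39064201]
axis [576.66700855 -95.49228309] [ 0.4  0.3 -0.5 -0.1 -0.4  0.8]
org [561.44966305 -58.68955835] ydir [-0.31111212  0.95037322] axis [573.89414775 -96.704487  ]
line [ 509.95882487 -100.40119747] -175.7913105615192 66.88855814129242
tab [ 498.2483986  -100.13189283] -176.61406226334674 78.55574049303776
linetop [ 507.37799729 -100.08171569] -176.21048741318165 69.44083793841038
fin [ 609.63407311 -140.83982516] -53.98334300907573 56.06448891003584
fintip [ 588.36638454 -110.84926294] -52.698837539345156 19.30575636116385
dm [573.18799913 -94.71628918] 167.42599048621508 3.5645018051428745
[[607.0, -124.0, 63.0], [607.0, -127.0, 64.0], [603.0, -121.0, 64.0], [603.0, -123.0, 68.0], [603.0, -126.0, 68.0], [603.0, -129.0, 68.0], [600.0, -117.0, 70.0], [600.0, -121.0, 66.0], [600.0, -124.0, 67.0], [600.0, -127.0, 65.0], [602.0, -131.0, 55.0], [597.0, -115.0, 68.0], [597.0, -118.0, 67.0], [597.0, -121.0, 68.0], [598.0, -124.0, 62.0], [594.0, -112.0, 64.0], [594.0, -115.0, 65.0], [594.0, -118.0, 68.0], [594.0, -121.0, 67.0], [591.0, -106.0, 64.0], [590.0, -109.0, 70.0], [591.0, -112.0, 64.0], [591.0, -115.0, 69.0], [591.0, -118.0, 68.0], [589.0, -107.0, 57.0], [588.0, -109.0, 68.0], [588.0, -112.0, 69.0], [589.0, -115.0, 62.0], [586.0, -110.0, 57.0], [571.0, -98.0, 54.0]]
```

```bash
python3 -m handwheel '[[[0,0,0],[-0.04,0.01,0.01],0],[[0,0,0],[-0.08,0.02,0.03],0],[[0,0,0],[-0.107,0.03,0.06],0],[[0,0,0],[-0.107,0.03,0.09],0],[[0,0,0],[-0.107,0.03,0.12],0],[[0,0,0],[-0.107,0.03,0.14],0],[[0,0,0],[-0.107,0.03,0.155],0],[[0,0,0],[-0.107,0.03,0.165],0],[[0,0,0],[-0.107,0.03,0.174],0],[[0,0,0],[-0.107,0.03,0.174],0],[[0,0,0],[-0.107,0.03,0.174],0]]'
```

```text
time: 3.1
tool_pos: [626.2, -100.3, 53.5]
tcp_rot: [3.141, 0.001, 2.224]
contact_force: [0.5, -0.5, 1.1]
grip_width: 0.2
finger_force: 0.0
```

```bash
cat > arc.py <<'E'
from h import *
import sys
ax=np.array([576.5,-95.5]);o=get_obs();p=o['tool_pos'][:2]-ax;ps=o['tcp_rot'][2]
X=np.array([np.cos(ps),np.sin(ps)]);Y=np.array([np.sin(ps),-np.cos(ps)])
s=np.array([p@X,p@Y]);print('now (r=-x,tang)',s.round(1),'theta',np.degrees(ps)-180,'z',o['tool_pos'][2],o['contact_force'].round(1))
off=float(sys.argv[1])
for a in map(float,sys.argv[2:]):
    r=np.radians(a);R=np.array([[np.cos(r),-np.sin(r)],[np.sin(r),np.cos(r)]])  # tool z down: +a about tool z = clockwise from above
    print(a,(R@[-33,off]-s).round(1)/1000)
E
python3 arc.py 23 0 5 10 15 20 25 30 35 40 45 50
```

```text
now (r=-x,tang) [-34.   36.6] theta -52.5762075650773 z 53.53346083884984 [ 0.5 -0.5  1.1]
0.0 [ 0.001  -0.0136]
5.0 [-0.0009 -0.0166]
10.0 [-0.0025 -0.0197]
15.0 [-0.0038 -0.0229]
20.0 [-0.0049 -0.0263]
25.0 [-0.0056 -0.0297]
30.0 [-0.0061 -0.0332]
35.0 [-0.0062 -0.0367]
40.0 [-0.006  -0.0402]
45.0 [-0.0056 -0.0437]
50.0 [-0.0048 -0.0471]
```

```bash
python3 -m handwheel '[[[0,0,0],[0,-0.005,0],0],[[0,0,0],[0.001,-0.01,0],0],[[0,0,0],[0.001,-0.0136,0],0],[[0,0,5],[-0.0009,-0.0166,0],0],[[0,0,10],[-0.0025,-0.0197,0],0],[[0,0,15],[-0.0038,-0.0229,0],0],[[0,0,20],[-0.0049,-0.0263,0],0],[[0,0,25],[-0.0056,-0.0297,0],0],[[0,0,30],[-0.0061,-0.0332,0],0],[[0,0,35],[-0.0062,-0.0367,0],0],[[0,0,40],[-0.006,-0.0402,0],0],[[0,0,40],[-0.006,-0.0402,0],0]]'
python3 arc.py 23 0 5 10 15 20 25 30 35 40 45 50
python3 - <<'E'
from h import *
c=cap('scene');x,y=proj(c,(576,-96,46)).astype(int)
a=c['image'][y-45:y+35,x-55:x+75,::-1]
cv2.imwrite('pics/s2.png',cv2.resize(a,None,fx=5,fy=5,interpolation=cv2.INTER_CUBIC))
E
```

```text
time: 4.3
tool_pos: [597.3, -130.2, 53.1]
tcp_rot: [3.141, 0.0, 1.524]
contact_force: [0.1, -0.1, -0.7]
grip_width: -0.1
finger_force: 0.0
now (r=-x,tang) [-33.7  22.4] theta -92.68305055241977 z 53.063415151890695 [ 0.1 -0.1 -0.7]
0.0 [0.0007 0.0006]
5.0 [-0.0012 -0.0024]
10.0 [-0.0028 -0.0055]
15.0 [-0.0042 -0.0088]
20.0 [-0.0052 -0.0121]
25.0 [-0.006  -0.0156]
30.0 [-0.0064 -0.019 ]
35.0 [-0.0066 -0.0225]
40.0 [-0.0064 -0.026 ]
45.0 [-0.0059 -0.0295]
50.0 [-0.0052 -0.0329]
```

View pics/s2.png

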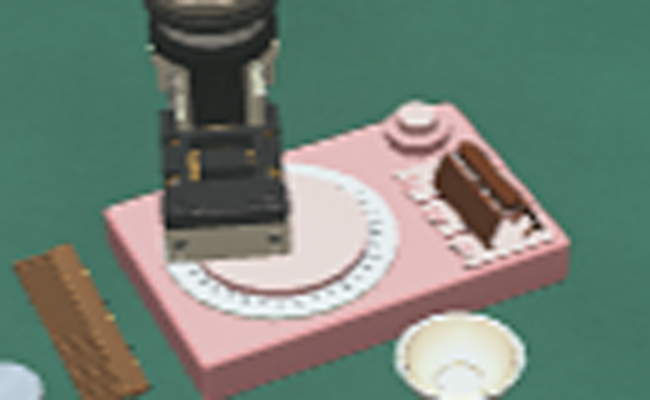

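The fin has left its starting place and now sits behind the fingers, and the collar and organiser haven't moved. I'll keep pushing.

```bash
python3 -m handwheel '[[[0,0,5],[-0.0019,-0.003,0],0],[[0,0,10],[-0.0035,-0.0061,0],0],[[0,0,15],[-0.0049,-0.0094,0],0],[[0,0,20],[-0.0059,-0.0127,0],0],[[0,0,25],[-0.0067,-0.0162,0],0],[[0,0,30],[-0.0071,-0.0196,0],0],[[0,0,35],[-0.0073,-0.0231,0],0],[[0,0,40],[-0.0071,-0.0266,0],0],[[0,0,45],[-0.0066,-0.0301,0],0],[[0,0,50],[-0.0059,-0.0335,0],0],[[0,0,50],[-0.0059,-0.0335,0],0]]'
python3 arc.py 23 0 5 10 15 20 25 28 30 32 
python3 - <<'E'
from h import *
c=cap('top');x,y=proj(c,(560,-60,46)).astype(int)
a=c['image'][y-40:y+40,x-60:x+60,::-1]
b=cap('wrist')['image'][...,::-1]
cv2.imwrite('pics/t3.png',np.vstack([cv2.resize(a,(480,320),interpolation=cv2.INTER_CUBIC),cv2.resize(b,(480,280))]))
E
```

```text
time: 5.45
tool_pos: [563.7, -134.2, 52.9]
tcp_rot: [3.141, -0.0, 0.654]
contact_force: [-0.7, -0.0, -0.2]
grip_width: 0.7
finger_force: 0.1
now (r=-x,tang) [-33.7  22.9] theta -142.5313240812756 z 52.92483458670129 [-0.7 -0.  -0.2]
0.0 [0.0007 0.0001]
5.0 [-0.0012 -0.0029]
10.0 [-0.0028 -0.006 ]
15.0 [-0.0041 -0.0093]
20.0 [-0.0052 -0.0126]
25.0 [-0.0059 -0.016 ]
28.0 [-0.0062 -0.0181]
30.0 [-0.0064 -0.0195]
32.0 [-0.0065 -0.0209]
```

View pics/t3.png

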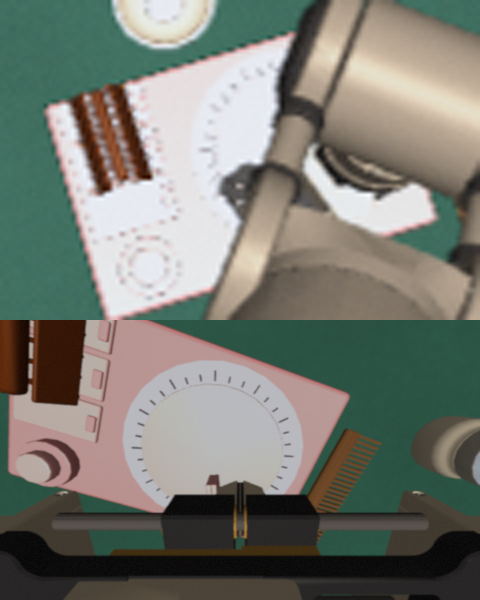

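The wrist picture shows the inner end of the fin at (212,482), right against the outside of the finger. I'll push 30° more, which stops a few degrees short, then back off and measure.

```bash
python3 -m handwheel '[[[0,0,5],[-0.0019,-0.003,0],0],[[0,0,10],[-0.0035,-0.0061,0],0],[[0,0,15],[-0.0048,-0.0094,0],0],[[0,0,20],[-0.0059,-0.0127,0],0],[[0,0,25],[-0.0066,-0.0161,0],0],[[0,0,28],[-0.0069,-0.0182,0],0],[[0,0,30],[-0.0071,-0.0196,0],0],[[0,0,30],[-0.0071,-0.0196,0],0],[[0,0,30],[-0.0071,-0.0196,0],0]]'
python3 arc.py 23 0 1 2 3 4 5
```

```text
time: 6.45
tool_pos: [546.3, -122.9, 52.7]
tcp_rot: [-3.142, 0.0, 0.132]
contact_force: [0.2, -1.2, 1.1]
grip_width: 0.3
finger_force: 0.3
now (r=-x,tang) [-33.5  23.2] theta -172.44835835011543 z 52.696767645936525 [ 0.2 -1.2  1.1]
0.0 [ 0.0005 -0.0002]
1.0 [ 0.0001 -0.0007]
2.0 [-0.0003 -0.0013]
3.0 [-0.0007 -0.0019]
4.0 [-0.001  -0.0025]
5.0 [-0.0014 -0.0031]
```

```bash
python3 -m handwheel '[[[0,0,0],[0,0.006,0],0],[[0,0,0],[0,0.014,0],0],[[0,0,0],[0,0.014,-0.03],0],[[0,0,0],[0,0.014,-0.07],0],[[0,0,0],[-0.04,0,-0.11],0],[[0,0,0],[-0.08,-0.02,-0.11],0],[[0,0,0],[-0.115,-0.02,-0.11],0],[[0,0,0],[-0.115,-0.02,-0.11],0],[[0,0,0],[-0.115,-0.02,-0.11],0]]'
python3 - <<'E'
from h import *
c=cap('wrist');print(get_obs()['tool_pos'])
x,y=proj(c,(520,-99,46)).astype(int);print(x,y)
x0,y0=max(x-80,0),max(y-75,0);print(x0,y0)
cv2.imwrite('pics/w4.png',cv2.resize(c['image'][y0:y0+120,x0:x0+160,::-1],None,fx=5,fy=5,interpolation=cv2.INTER_CUBIC))
E
```

```text
time: 7.35
tool_pos: [429.9, -118.5, 163.3]
tcp_rot: [3.141, -0.002, 0.128]
contact_force: [-0.6, 0.1, -0.0]
grip_width: 0.5
finger_force: 0.0
[ 430.60516026 -118.61384684  163.15379511]
311 94
231 19
```

View pics/w4.png

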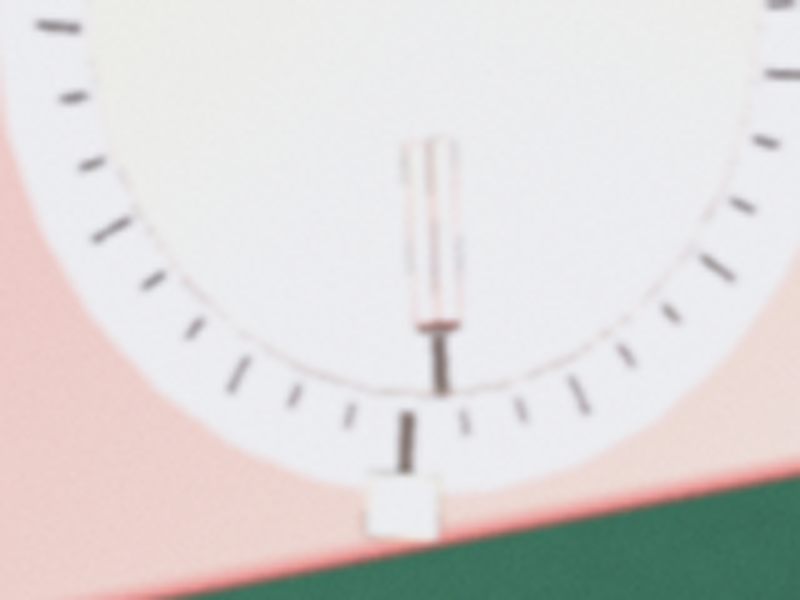

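The picture shows the index line from (437,335) to (442,395) and the target line from (407,412) to (404,472). The dial still has a few degrees clockwise to go.

```bash
cat > ang.py <<'E'
from h import *
from scipy.optimize import least_squares
def run(x0,y0,f,idx,tgt,rim,col):
    c=dict(np.load('wrist.npz'));W=lambda p,z:onz(c,x0+p[0]/f,y0+p[1]/f,z)[:2]
    A=np.array([W(p,46) for p in rim]);B=np.array([W(p,39) for p in col])
    s=least_squares(lambda a:np.r_[np.hypot(*(A-a).T)-58,np.hypot(*(B-a).T)-76],[576,-96]);print('axis',s.x.round(1),s.fun.round(1))
    for ax in(s.x,np.array([576.5,-95.5])):
        a=[np.degrees(np.arctan2(*(W(p,z)-ax)[::-1])) for p,z in[(q,46) for q in idx]+[(q,39) for q in tgt]]
        print(np.round(a,2),'remaining cw',np.mean(a[:2])-np.mean(a[2:]))
E
python3 - <<'E'
from ang import *
run(231,19,5,[(437,335),(442,395)],[(407,412),(404,472)],[(125,190),(415,394),(715,225)],[(15,150),(170,395),(440,492),(700,385)])
E
python3 arc.py 37 0 6
```

```text
axis [575.4 -97. ] [ 0.7 -0.2  1.   0.3 -0.2 -0.5 -0.1]
[-170.78 -170.21 -176.61 -176.54] remaining cw 6.0760583233936245
[-169.19 -168.92 -175.24 -175.38] remaining cw 6.2518991130063455
now (r=-x,tang) [-147.7    4.2] theta -172.62926792583798 z 163.15379510868084 [0.9 0.3 0.1]
0.0 [0.1147 0.0328]
6.0 [0.111  0.0291]
```

```bash
python3 -m handwheel '[[[0,0,0],[0.04,0.034,0.01],0],[[0,0,0],[0.08,0.034,0.04],0],[[0,0,0],[0.115,0.034,0.08],0],[[0,0,0],[0.115,0.034,0.1],0],[[0,0,0],[0.115,0.034,0.11],0],[[0,0,0],[0.115,0.028,0.11],0],[[0,0,0],[0.115,0.022,0.11],0],[[0,0,2],[0.1143,0.0188,0.11],0],[[0,0,4],[0.1136,0.0176,0.11],0],[[0,0,6.1],[0.1127,0.0163,0.11],0],[[0,0,6.1],[0.1127,0.0163,0.11],0],[[0,0,6.1],[0.1127,0.0163,0.11],0]]'
python3 -m handwheel '[[[0,0,0],[0,0.006,0],0],[[0,0,0],[0,0.014,0],0],[[0,0,0],[0,0.014,-0.03],0],[[0,0,0],[0,0.014,-0.07],0],[[0,0,0],[-0.04,0,-0.11],0],[[0,0,0],[-0.08,-0.02,-0.11],0],[[0,0,0],[-0.115,-0.02,-0.11],0],[[0,0,0],[-0.115,-0.02,-0.11],0],[[0,0,0],[-0.115,-0.02,-0.11],0]]'
python3 - <<'E'
from h import *
c=cap('wrist');print(get_obs()['tool_pos'])
x,y=proj(c,(520,-99,46)).astype(int);print(x,y)
x0,y0=max(x-80,0),max(y-75,0);print(x0,y0)
cv2.imwrite('pics/w5.png',cv2.resize(c['image'][y0:y0+120,x0:x0+160,::-1],None,fx=5,fy=5,interpolation=cv2.INTER_CUBIC))
E
```

```text
time: 8.6
tool_pos: [544.2, -119.7, 54.3]
tcp_rot: [3.14, -0.003, 0.024]
contact_force: [-0.2, -0.8, 1.3]
grip_width: 0.5
finger_force: 0.6
time: 9.5
tool_pos: [428.4, -102.7, 163.3]
tcp_rot: [3.141, -0.002, 0.022]
contact_force: [0.4, 0.1, 0.2]
grip_width: 0.4
finger_force: 0.0
[ 429.09179204 -102.87113114  163.10813129]
317 95
237 20
```

View pics/w5.png

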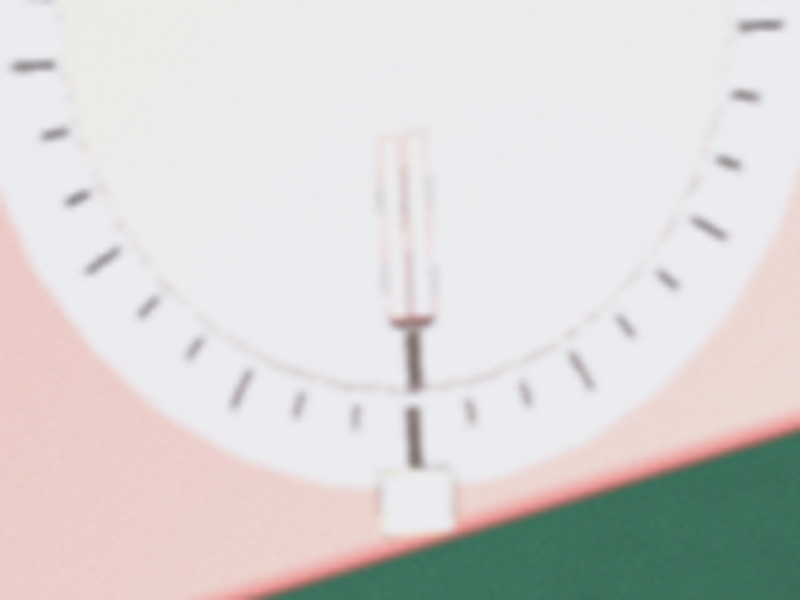

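The index line, (413,332) to (415,390), and the target line, (412,408) to (415,466), now look collinear. Next I'll check the numbers and the heights of the button and its housing.

```bash
python3 - <<'E'
from ang import *
run(237,20,5,[(413,332),(415.5,390)],[(412,408),(415.5,466)],[(100,205),(400,390),(700,190)],[(0,205),(180,410),(380,490),(690,370)])
b=np.load('top.npz')
for n in('top','wrist'):
    c=cap(n);T=np.linalg.inv(c['camera_from_world']);v,u=np.mgrid[0:400,0:640];d=c['depth']
    p=np.stack([(u-c['cx'])/c['fx']*d,(v-c['cy'])/c['fy']*d,d,np.ones_like(d)],-1)@T.T
    r=np.hypot(p[...,0]-483.5,p[...,1]-9.3)
    for a in[(0,5),(5,10),(10,13),(15,18),(18,22),(24,30)]:
        m=(r>a[0])&(r<a[1])&(d>0);q=p[m]
        if len(q):print(n,a,len(q),np.percentile(q[:,2],[10,50,90]).round(1))
    m=(p[...,2]>52)&(r<30)&(d>0);print(p[m][:,:2].mean(0) if m.any() else '')
E
```

```text
axis [575.1 -97. ] [ 1.4 -0.3  0.7  1.2 -1.9 -0.1  1. ]
[-175.68 -175.76 -176.52 -176.32] remaining cw 0.7036811214990166
[-174.11 -174.46 -175.27 -175.25] remaining cw 0.9739892120862805
top (0, 5) 9 [54.1 56.  60.5]
top (5, 10) 29 [54.3 57.  59.6]
top (10, 13) 28 [51.2 56.4 59.3]
top (15, 18) 36 [43.8 46.4 49.5]
top (18, 22) 56 [36.1 46.3 49.6]
top (24, 30) 107 [32.2 34.5 37.3]
[482.69011255  10.17924123]
wrist (0, 5) 91 [57.  57.9 58.8]
wrist (5, 10) 290 [56.9 57.9 58.6]
wrist (10, 13) 246 [56.5 57.6 58.6]
wrist (15, 18) 301 [46.9 47.8 48.6]
wrist (18, 22) 565 [42.  47.4 48.5]
wrist (24, 30) 974 [34.8 35.8 36.8]
[483.5309567    7.20515786]
```

```bash
cat > sub.py <<'E'
from h import *
c=dict(np.load('wrist.npz'));g=255-c['image'].astype(float).mean(2)
def cents(y0,y1):
    r=[]
    for y in range(y0,y1):
        w=g[y,313:328];w=np.clip(w-np.median(w)-15,0,None)
        if w.sum()>20:r.append((313+(w*np.arange(15)).sum()/w.sum(),y))
    return r
I=cents(88,97);G=cents(103,112)
for n,L,z in(('idx',I,46),('tgt',G,39)):
    print(n,np.round(L,2).tolist())
for ax in((575.2,-97),(576.5,-95.5)):
    f=lambda L,z:np.mean([np.degrees(np.arctan2(*(onz(c,u,v,z)[:2]-ax)[::-1])) for u,v in L])
    print(f(I,46),f(G,39),f(I,46)-f(G,39))
E
python3 sub.py
```

```text
idx [[319.06, 88.0], [319.04, 89.0], [319.05, 90.0], [319.14, 91.0], [319.24, 92.0], [319.29, 93.0], [319.3, 94.0], [319.36, 95.0], [319.5, 96.0]]
tgt [[319.04, 103.0], [319.07, 104.0], [319.16, 105.0], [319.22, 106.0], [319.26, 107.0], [319.31, 108.0], [319.33, 109.0], [319.38, 110.0], [319.42, 111.0]]
-176.29762159233928 -176.78744912081106 0.48982752847177835
-174.77074776882293 -175.5542528998073 0.7835051309843664
```

The index is within about 0.6° of the target, which is well inside the line width. The button top is at z≈58 and its housing at 48, so there's room for the full 6 mm press. Moving to the button now.

```bash
python3 -m handwheel '[[[0,0,0],[0.02,-0.04,0],0],[[0,0,0],[0.04,-0.08,0.02],0],[[0,0,0],[0.057,-0.111,0.05],0],[[0,0,0],[0.057,-0.111,0.08],0],[[0,0,0],[0.057,-0.111,0.095],0],[[0,0,0],[0.057,-0.111,0.1],0],[[0,0,0],[0.057,-0.111,0.1],0],[[0,0,0],[0.057,-0.111,0.1],0]]'
python3 -m handwheel '[[[0,0,0],[0,0,0.003],0],[[0,0,0],[0,0,0.006],0],[[0,0,0],[0,0,0.009],0],[[0,0,0],[0,0,0.009],0],[[0,0,0],[0,0,0.009],0]]'
```

```text
time: 10.45
tool_pos: [483.4, 9.9, 63.3]
tcp_rot: [3.141, -0.001, 0.022]
contact_force: [0.4, 0.0, 0.0]
grip_width: 0.1
finger_force: 0.0
time: 10.95
tool_pos: [483.2, 9.9, 54.2]
tcp_rot: [3.141, -0.002, 0.023]
contact_force: [0.8, -1.0, 3.4]
grip_width: 0.6
finger_force: 1.8
```

```bash
python3 -m handwheel '[[[0,0,0],[0,0,0.001],0],[[0,0,0],[0,0,0.002],0],[[0,0,0],[0,0,0.003],0],[[0,0,0],[0,0,0.003],0],[[0,0,0],[0,0,0.003],0]]'
```

```text
time: 11.45
tool_pos: [483.3, 9.9, 52.0]
tcp_rot: [3.141, -0.002, 0.023]
contact_force: [-0.7, -1.8, 15.9]
grip_width: 0.8
finger_force: 8.0
```

At 16 N the button is at its stop. I'll release it and go back to the viewing pose.

```bash
python3 -m handwheel '[[[0,0,0],[0,0,-0.006],0],[[0,0,0],[0,0,-0.02],0],[[0,0,0],[0,0,-0.06],0],[[0,0,0],[0,0,-0.1],0],[[0,0,0],[-0.03,0.04,-0.112],0],[[0,0,0],[-0.057,0.08,-0.112],0],[[0,0,0],[-0.057,0.111,-0.112],0],[[0,0,0],[-0.057,0.111,-0.112],0],[[0,0,0],[-0.057,0.111,-0.112],0]]'
python3 - <<'E'
from h import *
c=cap('wrist');print(world(c,*proj(c,(483.5,9.3,58)).round().astype(int)))
a=c['image'][...,::-1]
t=cap('top');x,y=proj(t,(560,-60,46)).astype(int)
cv2.imwrite('pics/f6.png',np.vstack([cv2.resize(a[:250],(800,312)),cv2.resize(t['image'][y-45:y+45,x-125:x+125,::-1],(800,288))]))
E
python3 sub.py
```

```text
time: 12.35
tool_pos: [427.4, -101.9, 162.1]
tcp_rot: [-3.14, 0.002, 0.021]
contact_force: [-0.1, 0.3, -0.5]
grip_width: 0.5
finger_force: 0.0
[483.4121538    9.67648462  58.09825938]
idx [[320.24, 88.0], [320.28, 89.0], [320.34, 90.0], [320.43, 91.0], [320.53, 92.0], [320.55, 93.0], [320.6, 94.0], [320.58, 95.0]]
tgt [[320.27, 103.0], [320.28, 104.0], [320.33, 105.0], [320.36, 106.0], [320.44, 107.0], [320.52, 108.0], [320.56, 109.0], [320.57, 110.0], [320.55, 111.0]]
-176.27014306435586 -176.7803147230333 0.5101716586774501
-174.79614661137475 -175.58794233048516 0.7917957191104108
```

View pics/f6.png

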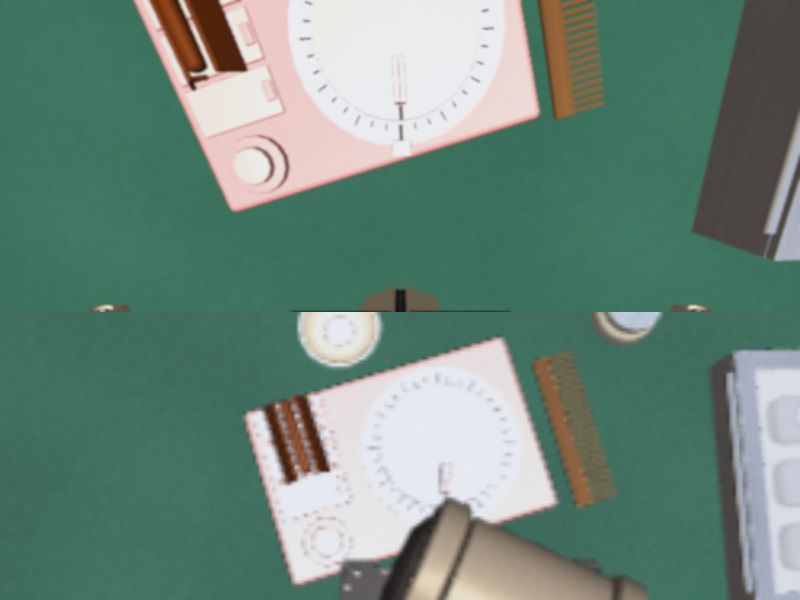

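The index and target line coincide at (401,115), the button is back up at z≈58, and the things around the organiser haven't moved. Handing in.

```bash
python3 -c "from plant import close_job; print(close_job())"
```

```text
the job is handed in; nothing more can be done
None
```

I set the dial to the target line (within about 0.6–0.8° by the wrist camera), then pressed the button to its stop at about 16 N; it came back up with the dial unmoved, and I handed the job in at about 12 s.

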